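# Slide the flat plate out over the end of the bench ledge

## Robot

A 6-joint arm with a two-finger parallel gripper is mounted at the origin on the work surface. World frame = base frame: x ahead of the robot, y to its left, z up, the work surface at z = 0. Lengths are in m, angles in degrees, forces in N, time in s.
With the tool pointing down it reaches from about 0.25 to 0.725 m from the base axis. Payload 9.7 kg.
Tool frame: the origin (TCP) lies at the very end of the fingers, on their centre line; the grasp point (between the pads) lies 19 mm behind it; z points along the fingers, y is the line along which they close (so a half turn about z gives the same grasp; the last joint's range is limited). The gripper opens to 85 mm and grips with 20 to 120 N. Pads are 22 mm wide; open, the fingers measure 114 mm over their backs; the gripper's body (76 mm by 85 mm) begins 54 mm behind the grasp point. The pads swing forward as they close: fully open they stand 13 mm farther back than shut.
Start: joints at [75, 4.979, 10.078, 95.1, 0, 90], TCP at [0.142, 0.531, 0.209] pointing down, gripper open.
Joint ranges: [-179.16, 179.16], [-48.56, 103.87], [-65.8, 70.77], [-126.05, 130.52], [-82.76, 87.17], [-180, 180]. Speed limits (degrees/s): [127.2, 127.2, 147.25, 180, 180, 180].

## Interface

Orientations are given as [roll, pitch, yaw] about the fixed x, y, z axes, in that order (R = Rz(yaw) Ry(pitch) Rx(roll)).
In Python, from workcell import telemetry, optics, workorder gives the robot as it stands.
- The arm moves only by the shell command python3 -m handwheel 'ROWS' [FORCE]. ROWS is JSON, a list of rows, each an object of numbers: "tx", "ty", "tz": the shift along the tool's x, y, z in m; "ax", "ay", "az": the turn, a rotation vector about the tool's x, y, z in degrees; "jaw": the gripper command: -1 is shut, 1 is fully open, values between are in proportion. A call has exactly 10 rows; each row shifts and turns the commanded pose from where the row before left it, along the tool's axes as they then stand; what a row does not reach is not made up. A row lasts 1/8 s, in which the tool goes at most 62.5 mm and 10.7 degrees, less where a joint would pass 70% of its speed; a pose out of reach is approached as far as the arm can. A call is refused whole if a number of a shift passes 0.0625 or a number of a turn 10.7, either way. A call with a gripper value outside its range is refused whole. The fingers move at their own pace and stop on an object; FORCE is the grip in N (left out, the last holds). Time passes only in rows, so rows that do not move let the fingers close, or fill a call up. It gives the time, the measured TCP pose, the force, the opening and the grip force at its end, in the units of the state.
- telemetry.get_obs(): the state, without advancing time (a new reading comes with each control period).
- optics.camera(name): name is "side" or "top" or "wrist"; returns a dict with "color" (420x560x3 uint8, red, green, blue), "K" (3x3 intrinsics, pixels), "k1" (the pictures are not rectified: a ray, as slopes to the right and down, at radius r is drawn at 1 + k1 r^2 times it, then the intrinsics apply), "extrinsics" (4x4, takes a point from camera to world coordinates); the wrist camera has in their place "mount" (4x4, takes a point from camera to tool coordinates, whose origin is the TCP and whose axes are the flange's). Camera axes: x right, y down, z forward; pixel columns grow to the right and rows downward; lengths in m; the calibration is good to about 2 mm. A picture is of the moment at which its call begins: read the wrist's pose just before it. There is no depth.
- workorder.job_done(): hands the job in; it is judged then, once.
The state is a dict: "time": time; "q": joint angles; "qd": joint speeds; "joint_efforts": joint torques, N m; "ee_pos": TCP position; "tcp_rot": TCP orientation; "wrist_force": force on the tool from outside, world axes, zero at the start; "torque": the same for the moment, N m; "opening": finger opening in m; "grasp_force": force on a finger pad.
Only numpy, scipy, OpenCV 4.12 (cv2) and the standard library are available. Lean on these libraries where they do the work, as an engineer would, in place of code of your own. Each camera call takes 0.05 s, during which the arm holds its last target. There are 200 camera calls.

## Task

The plain flat aluminium plate lies in one of the two lanes of the raised ledge with no edge that can be got hold of. Push it along its lane with the fingertips, never gripping or lifting it, until about a third of its length sticks out over the open end of the ledge, and leave it lying there flat and straight in its lane. Do not disturb the drilled tube block in the other lane or the other things on the bench.

Things in the scene. Friction and masses are not known exactly. Their poses are not given: they have to be found in the camera images.
- plate: The plain, undrilled aluminium plate to be pushed: 86 mm across (x) by 128 mm long (y) by 6 mm thick, about 0.18 kg, loose, lying flat in one of the two lanes of the ledge (either one). Origin at the centre of its underside; its y axis points along the lane towards the open end of the ledge, z up. It does not overhang at the start. Pushing needs only a few newtons.
- plate_front (a point): Middle of the plate's leading edge (the one towards the open end), half-way up its thickness: 64 mm along +y and 3 mm above the plate's origin. Same axes as the plate.
- ledge_end (a point): Middle of the open end of the fixed ledge, level with its top surface (55 mm above the bench). z up; +y points along the lanes out of the open end into free air (there is no stop and nothing beneath); x is across the lanes, which are centred at x = -50 and +50 mm, each 94 mm wide. Its +y is within 0.35 rad of world +y (robot's left).
- ledge: The ledge: fixed dark grey shelf on two legs, 206 (x) by 340 (y) by 55 mm high; origin centred under it, axes as ledge_end. Its lanes lie between aluminium rails 5 mm high, 6 mm wide, at x = -100, 0, +100 mm. The end at y = -170 mm is closed by a stop 16 mm high, 8 mm thick; at the start 53 to 103 mm of free lane lies between stop and plate. The end at y = +170 mm is open.
- block: Drilled aluminium tube block with 24 dark holes in its top, 86 by 128 by 20 mm high, loose, lying in the lane beside the plate's. Not to be moved. Origin at the centre of its underside, z up.
- weight: Steel calibration weight with a knob, 36 mm across, 58 mm high, standing on the bench on the -x side of the ledge. Leave alone. Origin at the centre of its underside.
- jar: Small white jar, 48 mm across, 62 mm high, standing on the bench on the +x side of the ledge. Leave alone. Origin at the centre of its underside.
- reagent: Clear plastic reagent bottle, 52 mm across, 130 mm high, standing on the bench. Leave alone. Origin at the centre of its underside.
- tuberack: Green tube rack, 75 by 190 by 50 mm high, three rows of eight dark holes, on the bench to the robot's right. Leave alone. Origin at the centre of its underside.
- pipette: White and blue pipette lying on the bench, about 270 mm long, 28 mm thick. Leave alone. Origin under its handle.
- spoon: Green plastic spoon, 160 mm long, lying on the bench. Leave alone. Origin at its middle, underneath.
Things that resemble listed ones, but are neither listed nor needed, are in the scene too. Of the things that look like the plate, the smaller one is meant.

How it is judged:
By the outcome, as a careful person would: the job done as asked, in the order asked, and still so for the second after the job is handed in, with the robot touching nothing.
It also fails if it takes over 35 s, if anything falls off the work surface, if the arm or the gripper's body presses on something with over 40 N, if the wrist force passes 120 N, or if a joint passes its speed limit or range.

## Working session

There is one attempt and no reset: what is moved stays moved. The work goes in short steps, Python scripts to look and compute and a shell command to move; the robot and the scene stay as the last step left them, time stands still between calls to the robot, and variables do not carry over. Pictures are saved under pics/ and viewed, at most 10 in all, crops included, and the job is handed in when it is done.

```bash
mkdir -p pics; ls
python3 - <<'E'
from workcell import telemetry, optics
import cv2, pickle
o=telemetry.get_obs(); print(o)
d={}
for n in ["top","side"]:
    c=optics.camera(n); d[n]=c; cv2.imwrite(f"pics/{n}0.png",c["color"][:,:,::-1])
    print(n,c["K"],c["k1"],c["extrinsics"])
pickle.dump(d,open("cam0.pkl","wb"))
E
```

```text
pics
{'time': 0.0, 'q': array([7.50014991e+01, 5.01146965e+00, 1.00354372e+01, 9.50985155e+01,
       4.67751735e-04, 9.00008534e+01]), 'qd': array([-0.01674269,  0.06025463, -0.04595981, -0.02328144,  0.08174066,
        0.03176158]), 'joint_efforts': array([-1.00628830e-05, -5.20389104e+01,  4.64800751e+01,  1.63810397e-02,
       -2.39197522e-05, -1.34455732e-06]), 'ee_pos': array([0.14227096, 0.53102771, 0.20828834]), 'tcp_rot': array([-1.79925452e+02, -4.66640952e-04,  1.65000645e+02]), 'wrist_force': array([-0.25770013, -0.22139736,  1.10273727]), 'torque': array([-0.05056227,  0.0064869 , -0.04371162]), 'grasp_force': 0.0, 'opening': 0.08537472494769646}
top [[426.11248111   0.         283.27031636]
 [  0.         426.11248111 203.81257035]
 [  0.           0.           1.        ]] -0.10527392317816141 [[-0.00663817 -0.99410918  0.10817985  0.34200889]
 [-0.99989711  0.00797442  0.01192414 -0.05393937]
 [-0.01271657 -0.10808956 -0.99405983  1.44940551]
 [ 0.          0.          0.          1.        ]]
side [[451.43822715   0.         282.68657555]
 [  0.         451.43822715 206.53395124]
 [  0.           0.           1.        ]] 0.03650856440993957 [[-0.95372136 -0.22118113  0.20370192  0.27721853]
 [-0.30066981  0.70967528 -0.63714886  0.69300035]
 [-0.00363691 -0.66890949 -0.74333496  0.93918889]
 [ 0.          0.          0.          1.        ]]
```

View pics/top0.png

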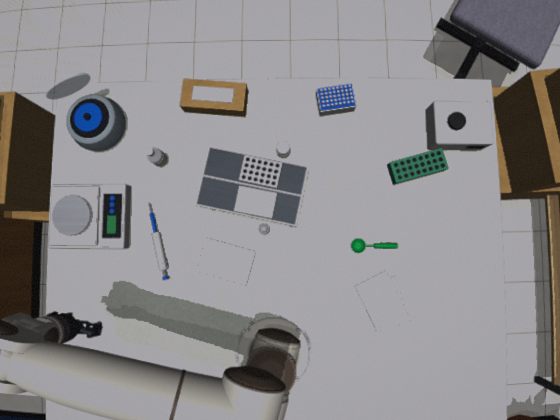

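View pics/side0.png

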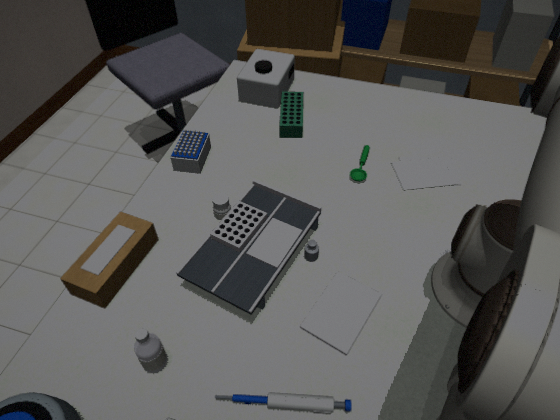

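The candidates that look like the plate in the top view are the sheet-like thing in the near lane of the ledge at (255,202), the larger white sheet on the bench at (228,260), and the one at (382,300). The one on the ledge is the smallest and lies in a lane, so it should be the plate. I'll confirm with a crop and measure it.

```bash
cat > h.py <<'E'
import numpy as np, cv2
def ray(c,uv,z):
    uv=np.asarray(uv,float).reshape(-1,2); K=c["K"]; d=(uv-[K[0,2],K[1,2]])/[K[0,0],K[1,1]]
    s=d.copy()
    for _ in range(20): s=d/(1+c["k1"]*(s**2).sum(1,keepdims=True))
    E=c["extrinsics"]; v=np.c_[s,np.ones(len(s))]@E[:3,:3].T; o=E[:3,3]
    return (o+v*((z-o[2])/v[:,2:]))[:,:2]
def proj(c,p):
    E=c["extrinsics"]; q=(np.atleast_2d(p)-E[:3,3])@E[:3,:3]; s=q[:,:2]/q[:,2:]
    return s*(1+c["k1"]*(s**2).sum(1,keepdims=True))*[c["K"][0,0],c["K"][1,1]]+[c["K"][0,2],c["K"][1,2]]
def rect(c,mask,z):
    n,l,st,ce=cv2.connectedComponentsWithStats(mask.astype(np.uint8)); out=[]
    for i in range(1,n):
        if st[i,4]<150: continue
        cs,_=cv2.findContours((l==i).astype(np.uint8),cv2.RETR_EXTERNAL,cv2.CHAIN_APPROX_NONE)
        w=ray(c,max(cs,key=len)[:,0],z); (x,y),(a,b),t=cv2.minAreaRect((w*1000).astype(np.float32))
        out.append((st[i,4],ce[i].round(),[round(float(k),1) for k in (x,y,a,b,t)]))
    return out
E
python3 - <<'E'
import pickle; from h import *
d=pickle.load(open("cam0.pkl","rb"))
a=d["top"]["color"][130:240,180:330,::-1]; b=d["side"]["color"][170:320,170:340,::-1]
A=cv2.resize(a,None,fx=2.6,fy=2.6,interpolation=2);B=cv2.resize(b,None,fx=2.3,fy=2.3,interpolation=2)
im=np.zeros((600,800,3),np.uint8); im[:A.shape[0],:A.shape[1]]=A; im[:B.shape[0],400:400+B.shape[1]]=B[:,:400]
cv2.imwrite("pics/crop0.png",im[:350])
for n in d:
    c=d[n]; g=c["color"].astype(int); m=g.max(2)
    roi=np.zeros(m.shape,bool)
    if n=="top": roi[130:240,180:330]=1
    else: roi[170:320,170:340]=1
    print(n,"dark",rect(c,cv2.morphologyEx(((m<115)&roi).astype(np.uint8),cv2.MORPH_OPEN,np.ones((3,3))),.055))
    print(n,np.percentile(m[roi],[5,25,50,75,95]))
c=d["top"]["color"].max(2); print(c[205,180:330:3]); print(c[150:235:2,255])
E
```

```text
top dark [(np.int32(944), array([224., 164.]), [628.9, 161.0, 118.2, 91.5, 78.0]), (np.int32(667), array([291., 178.]), [579.6, -63.9, 80.9, 92.2, 77.3]), (np.int32(1016), array([218., 194.]), [530.0, 179.5, 123.8, 91.8, 77.5]), (np.int32(639), array([286., 208.]), [481.1, -44.4, 75.7, 91.6, 77.7])]
top [ 82. 133. 170. 171. 173.]
side dark [(np.int32(7975), array([249., 257.]), [529.7, 76.5, 376.1, 271.2, 79.6]), (np.int32(243), array([221., 210.]), [667.8, -4.0, 44.6, 58.7, 23.4])]
side [ 49.  56. 123. 125. 126.]
[172 172 170 171 171 168 161 154 132 104  84  82  82  87  85  85  86  86
 109 172 170 172 171 171 171 172 171 170 172 172 170 168  84  86  84  89
  89  87  88  90 162 169 172 173 171 172 171 170 170 170]
[172 171 171 140 167 104 152 173 164 160 175 114  83 168  56  53 163  81
 156 128 171 172 170 171 172 173 172 172 168 172 170 173 169 145 151 169
 170 169 170 169 172 172 169]
```

View pics/crop0.png

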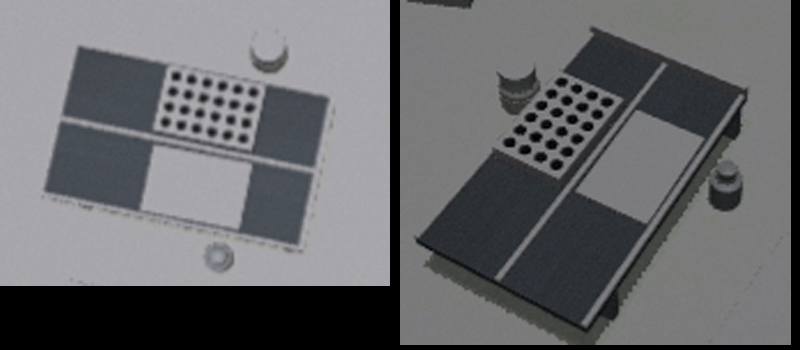

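The crop confirms it. The plain plate is in the near (-x) lane at crop (195,187), which is top-view pixel (255,202). The drilled block is in the far lane. The measured lane gaps and plate (about 78 + 127.6 + 126 mm plus the 8 mm stop) add up to 340 mm. Lane yaw is about -12.4°. I'll first move over the free gap behind the plate, around (0.481, -0.044), and turn to yaw 77.6.

```bash
python3 -m handwheel '[{"tx":-0.0368,"ty":-0.0019,"az":4.37,"jaw":0},{"tx":-0.0368,"ty":-0.0019,"az":4.37,"jaw":0},{"tx":-0.0368,"ty":-0.0019,"az":4.37,"jaw":0},{"tx":-0.0368,"ty":-0.0019,"az":4.37,"jaw":0},{"tx":-0.0368,"ty":-0.0019,"az":4.37,"jaw":0},{"tx":-0.0368,"ty":-0.0019,"az":4.37,"jaw":0},{"tx":-0.0368,"ty":-0.0019,"az":4.37,"jaw":0},{"tx":-0.0368,"ty":-0.0019,"az":4.37,"jaw":0},{"tx":-0.0368,"ty":-0.0019,"az":4.37,"jaw":0},{"tx":-0.0368,"ty":-0.0019,"az":4.37,"jaw":0}]' && python3 -m handwheel '[{"tx":-0.0368,"ty":-0.0019,"az":4.37,"jaw":0},{"tx":-0.0368,"ty":-0.0019,"az":4.37,"jaw":0},{"tx":-0.0368,"ty":-0.0019,"az":4.37,"jaw":0},{"tx":-0.0368,"ty":-0.0019,"az":4.37,"jaw":0},{"tx":-0.0368,"ty":-0.0019,"az":4.37,"jaw":0},{"tx":-0.0368,"ty":-0.0019,"az":4.37,"jaw":0},{"tx":-0.0368,"ty":-0.0019,"az":4.37,"jaw":0},{"tx":-0.0368,"ty":-0.0019,"az":4.37,"jaw":0},{"tx":-0.0368,"ty":-0.0019,"az":4.37,"jaw":0},{"tx":-0.0368,"ty":-0.0019,"az":4.37,"jaw":0}]'
python3 - <<'E'
from workcell import telemetry, optics
import cv2,pickle
o=telemetry.get_obs(); c=optics.camera("wrist"); pickle.dump((o,c),open("w1.pkl","wb"))
cv2.imwrite("pics/w1.png",c["color"][:,:,::-1]); print(o["ee_pos"],o["tcp_rot"],o["q"],o["wrist_force"],c["K"],c["k1"],c["mount"])
E
```

```text
[0.14228572 0.53103285 0.2083591 ] [-1.79931719e+02  9.46641713e-04  1.65002063e+02] [ 7.50009433e+01  5.00739052e+00  1.00389674e+01  9.50998578e+01
 -9.47975373e-04  8.99988815e+01] [-0.02649262  0.03168218 -0.42972474] [[367.09403813   0.         285.20606054]
 [  0.         367.09403813 209.95884761]
 [  0.           0.           1.        ]] -0.04788834372318734 [[ 6.53565794e-04 -9.47554383e-01 -3.19593905e-01  8.16043419e-02]
 [ 9.99999359e-01  9.14700513e-04 -6.66981134e-04  1.74108693e-04]
 [ 9.24333605e-04 -3.19593264e-01  9.47554374e-01 -1.66417568e-01]
 [ 0.00000000e+00  0.00000000e+00  0.00000000e+00  1.00000000e+00]]$[0]: bad value
```

View pics/w1.png

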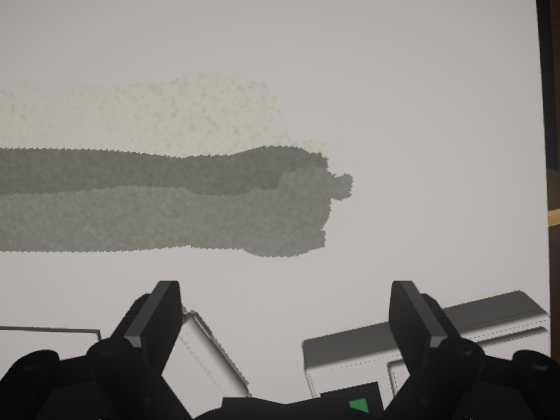

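The call was refused, so nothing moved, and the picture shows only bench, the arm's shadow and the fingers at the bottom. I'll retry with all the keys in each row.

```bash
python3 -m handwheel '[{"tx":-0.0368,"ty":-0.0019,"tz":0.0,"ax":0.0,"ay":0.0,"az":4.37,"jaw":0.0},{"tx":-0.0368,"ty":-0.0019,"tz":0.0,"ax":0.0,"ay":0.0,"az":4.37,"jaw":0.0},{"tx":-0.0368,"ty":-0.0019,"tz":0.0,"ax":0.0,"ay":0.0,"az":4.37,"jaw":0.0},{"tx":-0.0368,"ty":-0.0019,"tz":0.0,"ax":0.0,"ay":0.0,"az":4.37,"jaw":0.0},{"tx":-0.0368,"ty":-0.0019,"tz":0.0,"ax":0.0,"ay":0.0,"az":4.37,"jaw":0.0},{"tx":-0.0368,"ty":-0.0019,"tz":0.0,"ax":0.0,"ay":0.0,"az":4.37,"jaw":0.0},{"tx":-0.0368,"ty":-0.0019,"tz":0.0,"ax":0.0,"ay":0.0,"az":4.37,"jaw":0.0},{"tx":-0.0368,"ty":-0.0019,"tz":0.0,"ax":0.0,"ay":0.0,"az":4.37,"jaw":0.0},{"tx":-0.0368,"ty":-0.0019,"tz":0.0,"ax":0.0,"ay":0.0,"az":4.37,"jaw":0.0},{"tx":-0.0368,"ty":-0.0019,"tz":0.0,"ax":0.0,"ay":0.0,"az":4.37,"jaw":0.0}]'
```

```text
time: 1.4
ee_pos: [0.4279, 0.3106, 0.2086]
tcp_rot: [-180.0, 0.0, 121.2]
wrist_force: [-0.2, 0.5, -0.3]
opening: 0.0429
grasp_force: 0.0
```

```bash
python3 -m handwheel '[{"tx":-0.0368,"ty":-0.0019,"tz":0.0,"ax":0.0,"ay":0.0,"az":4.37,"jaw":0.0},{"tx":-0.0368,"ty":-0.0019,"tz":0.0,"ax":0.0,"ay":0.0,"az":4.37,"jaw":0.0},{"tx":-0.0368,"ty":-0.0019,"tz":0.0,"ax":0.0,"ay":0.0,"az":4.37,"jaw":0.0},{"tx":-0.0368,"ty":-0.0019,"tz":0.0,"ax":0.0,"ay":0.0,"az":4.37,"jaw":0.0},{"tx":-0.0368,"ty":-0.0019,"tz":0.0,"ax":0.0,"ay":0.0,"az":4.37,"jaw":0.0},{"tx":-0.0368,"ty":-0.0019,"tz":0.0,"ax":0.0,"ay":0.0,"az":4.37,"jaw":0.0},{"tx":-0.0368,"ty":-0.0019,"tz":0.0,"ax":0.0,"ay":0.0,"az":4.37,"jaw":0.0},{"tx":-0.0368,"ty":-0.0019,"tz":0.0,"ax":0.0,"ay":0.0,"az":4.37,"jaw":0.0},{"tx":-0.0368,"ty":-0.0019,"tz":0.0,"ax":0.0,"ay":0.0,"az":4.37,"jaw":0.0},{"tx":-0.0368,"ty":-0.0019,"tz":0.0,"ax":0.0,"ay":0.0,"az":4.37,"jaw":0.0}]'
python3 - <<'E'
from workcell import telemetry, optics
import cv2,pickle
o=telemetry.get_obs(); c=optics.camera("wrist"); pickle.dump((o,c),open("w2.pkl","wb"))
cv2.imwrite("pics/w2.png",c["color"][:,:,::-1]); print(o["ee_pos"],o["tcp_rot"],o["q"])
E
```

```text
time: 2.65
ee_pos: [0.4813, -0.0451, 0.2087]
tcp_rot: [-180.0, 0.0, 77.5]
wrist_force: [0.4, 0.3, 0.2]
opening: 0.0427
grasp_force: 0.0
[ 0.48125577 -0.04508825  0.20868546] [-1.79975055e+02  4.12466676e-03  7.74558408e+01] [-5.35173008e+00 -4.10920606e+00  9.00425359e-01  9.50348970e+01
 -9.68985480e-04  9.71924302e+01]
```

View pics/w2.png

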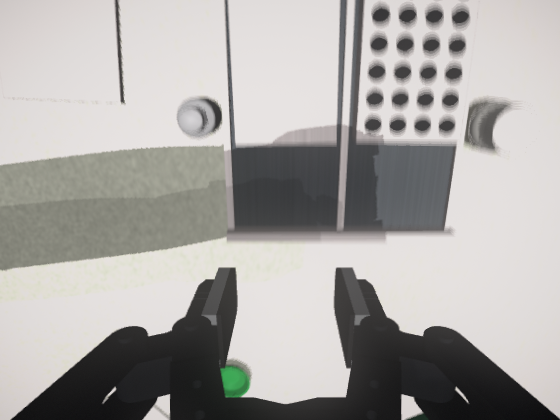

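The wrist view shows the near lane aligned with the tool. The plate's rear edge is at row 146, columns 232–340, the stop is at row 232, and the near rail is at column 230 with the centre rail at column 343. I'll cross-check these in the tool and lane frame.

```bash
cat >> h.py <<'E'
from scipy.spatial.transform import Rotation as Ro
def wcam(o,c):
    T=np.eye(4); T[:3,:3]=Ro.from_euler("xyz",o["tcp_rot"],degrees=True).as_matrix(); T[:3,3]=o["ee_pos"]
    return dict(c,extrinsics=T@c["mount"])
def lane(p,yaw=-12.4):
    t=np.radians(yaw); p=np.atleast_2d(p); return np.c_[p@[np.cos(t),np.sin(t)],p@[-np.sin(t),np.cos(t)]]*1000
E
python3 - <<'E'
import pickle; from h import *
o,c=pickle.load(open("w2.pkl","rb")); c=wcam(o,c); g=c["color"].max(2).astype(int)
print("tcp",lane(o["ee_pos"][:2]))
# edges, per column: bright->dark near row 146, dark->bright near row 230
for lo,hi,z,s in ((135,160,.061,-1),(215,245,.055,1)):
    cols=np.arange(245,330,4); gr=np.gradient(cv2.GaussianBlur(g.astype(np.float32),(1,5),0),axis=0)*s
    rows=lo+gr[lo:hi,cols].argmax(0); L=lane(ray(c,np.c_[cols,rows],z)); 
    print(z,np.polyfit(L[:,0],L[:,1],1)[0]*57.3,np.median(L,0))
for r in (165,185,205,220): print(r,np.where(np.diff((g[r,200:480]<130).astype(int)))[0]+200)
for r in (170,210): print(lane(ray(c,[[232,r],[338,r]],.055)))
E
```

```text
tcp [[479.71121272  59.30617127]]
0.061 0.23241230318927575 [481.92789785  93.92185275]
0.055 3.2168388257841096 [481.92105374   2.32202868]
165 [231 339 346 453]
185 [232 338 345 450]
205 [232 337 344 447]
220 [233 337 343 444]
[[433.025522    70.96707638]
 [527.28966153  70.81108073]]
[[431.23281771  33.40389133]
 [528.92795482  33.25392743]]
```

```bash
python3 -m handwheel '[{"tx":0.0,"ty":0.0,"tz":0.03,"ax":0.0,"ay":0.0,"az":0.0,"jaw":0.0},{"tx":0.0,"ty":0.0,"tz":0.03,"ax":0.0,"ay":0.0,"az":0.0,"jaw":0.0},{"tx":0.0,"ty":0.0,"tz":0.03,"ax":0.0,"ay":0.0,"az":0.0,"jaw":0.0},{"tx":0.0,"ty":0.0,"tz":0.03,"ax":0.0,"ay":0.0,"az":0.0,"jaw":0.0},{"tx":0.0,"ty":0.0,"tz":0.014,"ax":0.0,"ay":0.0,"az":0.0,"jaw":0.0},{"tx":0.0,"ty":0.0,"tz":0.006,"ax":0.0,"ay":0.0,"az":0.0,"jaw":0.0},{"tx":0.0,"ty":0.0,"tz":0.004,"ax":0.0,"ay":0.0,"az":0.0,"jaw":0.0},{"tx":0.0,"ty":0.0,"tz":0.002,"ax":0.0,"ay":0.0,"az":0.0,"jaw":0.0},{"tx":0.0,"ty":0.0,"tz":0.0,"ax":0.0,"ay":0.0,"az":0.0,"jaw":0.0},{"tx":0.0,"ty":0.0,"tz":0.0,"ax":0.0,"ay":0.0,"az":0.0,"jaw":0.0}]'
```

```text
time: 3.95
ee_pos: [0.4818, -0.0439, 0.0634]
tcp_rot: [180.0, -0.0, 77.6]
wrist_force: [-0.3, -0.0, 0.6]
opening: 0.0425
grasp_force: 0.0
```

```bash
python3 -m handwheel '[{"tx":0.0,"ty":0.0,"tz":0.001,"ax":0.0,"ay":0.0,"az":0.0,"jaw":0.0},{"tx":0.0,"ty":0.0,"tz":0.001,"ax":0.0,"ay":0.0,"az":0.0,"jaw":0.0},{"tx":0.0,"ty":0.0,"tz":0.001,"ax":0.0,"ay":0.0,"az":0.0,"jaw":0.0},{"tx":0.0,"ty":0.0,"tz":0.001,"ax":0.0,"ay":0.0,"az":0.0,"jaw":0.0},{"tx":0.0,"ty":0.0,"tz":0.001,"ax":0.0,"ay":0.0,"az":0.0,"jaw":0.0},{"tx":0.0,"ty":0.0,"tz":0.001,"ax":0.0,"ay":0.0,"az":0.0,"jaw":0.0},{"tx":0.0,"ty":0.0,"tz":0.0,"ax":0.0,"ay":0.0,"az":0.0,"jaw":0.0},{"tx":0.0,"ty":0.0,"tz":0.0,"ax":0.0,"ay":0.0,"az":0.0,"jaw":0.0},{"tx":0.0,"ty":0.0,"tz":0.0,"ax":0.0,"ay":0.0,"az":0.0,"jaw":0.0},{"tx":0.0,"ty":0.0,"tz":0.0,"ax":0.0,"ay":0.0,"az":0.0,"jaw":0.0}]'
```

```text
time: 5.2
ee_pos: [0.4816, -0.0439, 0.057]
tcp_rot: [180.0, -0.0, 77.6]
wrist_force: [-0.3, 0.0, 0.4]
opening: 0.0426
grasp_force: 0.0
```

```bash
python3 -m handwheel '[{"tx":0.0,"ty":0.0,"tz":0.0005,"ax":0.0,"ay":0.0,"az":0.0,"jaw":0.0},{"tx":0.0,"ty":0.0,"tz":0.0005,"ax":0.0,"ay":0.0,"az":0.0,"jaw":0.0},{"tx":0.0,"ty":0.0,"tz":0.0005,"ax":0.0,"ay":0.0,"az":0.0,"jaw":0.0},{"tx":0.0,"ty":0.0,"tz":0.0005,"ax":0.0,"ay":0.0,"az":0.0,"jaw":0.0},{"tx":0.0,"ty":0.0,"tz":0.0005,"ax":0.0,"ay":0.0,"az":0.0,"jaw":0.0},{"tx":0.0,"ty":0.0,"tz":0.0,"ax":0.0,"ay":0.0,"az":0.0,"jaw":0.0},{"tx":0.0,"ty":0.0,"tz":0.0,"ax":0.0,"ay":0.0,"az":0.0,"jaw":0.0},{"tx":0.0,"ty":0.0,"tz":0.0,"ax":0.0,"ay":0.0,"az":0.0,"jaw":0.0},{"tx":0.0,"ty":0.0,"tz":0.0,"ax":0.0,"ay":0.0,"az":0.0,"jaw":0.0},{"tx":0.0,"ty":0.0,"tz":0.0,"ax":0.0,"ay":0.0,"az":0.0,"jaw":0.0}]'
```

```text
time: 6.45
ee_pos: [0.4815, -0.0439, 0.0545]
tcp_rot: [-180.0, 0.0, 77.6]
wrist_force: [-0.2, 0.6, 0.1]
opening: 0.0424
grasp_force: 0.0
```

```bash
python3 -m handwheel '[{"tx":0.0,"ty":0.0,"tz":0.0005,"ax":0.0,"ay":0.0,"az":0.0,"jaw":0.0},{"tx":0.0,"ty":0.0,"tz":0.0005,"ax":0.0,"ay":0.0,"az":0.0,"jaw":0.0},{"tx":0.0,"ty":0.0,"tz":0.0005,"ax":0.0,"ay":0.0,"az":0.0,"jaw":0.0},{"tx":0.0,"ty":0.0,"tz":0.0005,"ax":0.0,"ay":0.0,"az":0.0,"jaw":0.0},{"tx":0.0,"ty":0.0,"tz":0.0,"ax":0.0,"ay":0.0,"az":0.0,"jaw":0.0},{"tx":0.0,"ty":0.0,"tz":0.0,"ax":0.0,"ay":0.0,"az":0.0,"jaw":0.0},{"tx":0.0,"ty":0.0,"tz":0.0,"ax":0.0,"ay":0.0,"az":0.0,"jaw":0.0},{"tx":0.0,"ty":0.0,"tz":0.0,"ax":0.0,"ay":0.0,"az":0.0,"jaw":0.0},{"tx":0.0,"ty":0.0,"tz":0.0,"ax":0.0,"ay":0.0,"az":0.0,"jaw":0.0},{"tx":0.0,"ty":0.0,"tz":0.0,"ax":0.0,"ay":0.0,"az":0.0,"jaw":0.0}]'
```

```text
time: 7.7
ee_pos: [0.4816, -0.0439, 0.0525]
tcp_rot: [180.0, 0.0, 77.6]
wrist_force: [-0.1, 0.2, 0.3]
opening: 0.0426
grasp_force: 0.0
```

```bash
python3 -m handwheel '[{"tx":0.0,"ty":0.0,"tz":0.0005,"ax":0.0,"ay":0.0,"az":0.0,"jaw":0.0},{"tx":0.0,"ty":0.0,"tz":0.0005,"ax":0.0,"ay":0.0,"az":0.0,"jaw":0.0},{"tx":0.0,"ty":0.0,"tz":0.0005,"ax":0.0,"ay":0.0,"az":0.0,"jaw":0.0},{"tx":0.0,"ty":0.0,"tz":0.0,"ax":0.0,"ay":0.0,"az":0.0,"jaw":0.0},{"tx":0.0,"ty":0.0,"tz":0.0,"ax":0.0,"ay":0.0,"az":0.0,"jaw":0.0},{"tx":0.0,"ty":0.0,"tz":0.0,"ax":0.0,"ay":0.0,"az":0.0,"jaw":0.0},{"tx":0.0,"ty":0.0,"tz":0.0,"ax":0.0,"ay":0.0,"az":0.0,"jaw":0.0},{"tx":0.0,"ty":0.0,"tz":0.0,"ax":0.0,"ay":0.0,"az":0.0,"jaw":0.0},{"tx":0.0,"ty":0.0,"tz":0.0,"ax":0.0,"ay":0.0,"az":0.0,"jaw":0.0},{"tx":0.0,"ty":0.0,"tz":0.0,"ax":0.0,"ay":0.0,"az":0.0,"jaw":0.0}]'
python3 - <<'E'
from workcell import optics
import cv2
c=optics.camera("side"); cv2.imwrite("pics/s3.png",cv2.resize(c["color"][150:320,170:360,::-1],None,fx=3.4,fy=3.4,interpolation=2))
E
```

```text
time: 8.95
ee_pos: [0.4816, -0.0439, 0.051]
tcp_rot: [180.0, -0.0, 77.6]
wrist_force: [-0.3, 0.0, -0.1]
opening: 0.0428
grasp_force: 0.0
```

View pics/s3.png

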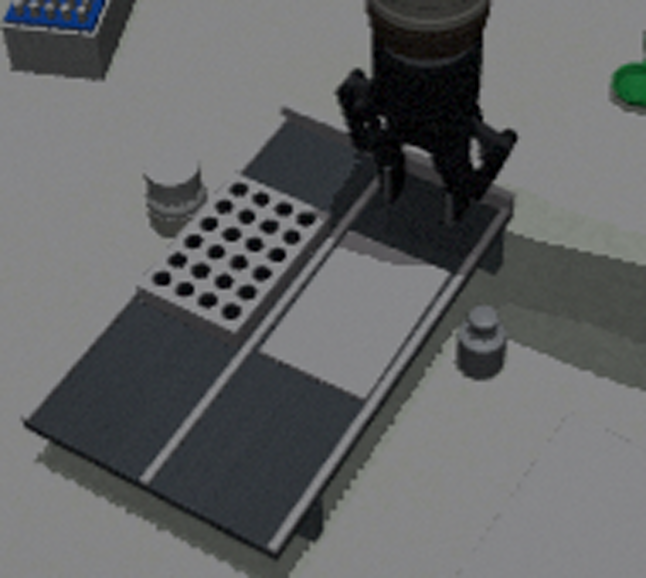

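In the side crop both fingertips stand inside the near lane at crop (390,205) and (450,222), behind the plate's rear edge and clear of the rails. There's no ledge contact yet. I'll go 1 mm lower and start pushing gently.

```bash
python3 -m handwheel '[{"tx":0.006,"ty":0.0,"tz":0.0005,"ax":0.0,"ay":0.0,"az":0.0,"jaw":0.0},{"tx":0.006,"ty":0.0,"tz":0.0005,"ax":0.0,"ay":0.0,"az":0.0,"jaw":0.0},{"tx":0.004,"ty":0.0,"tz":0.0,"ax":0.0,"ay":0.0,"az":0.0,"jaw":0.0},{"tx":0.004,"ty":0.0,"tz":0.0,"ax":0.0,"ay":0.0,"az":0.0,"jaw":0.0},{"tx":0.004,"ty":0.0,"tz":0.0,"ax":0.0,"ay":0.0,"az":0.0,"jaw":0.0},{"tx":0.004,"ty":0.0,"tz":0.0,"ax":0.0,"ay":0.0,"az":0.0,"jaw":0.0},{"tx":0.004,"ty":0.0,"tz":0.0,"ax":0.0,"ay":0.0,"az":0.0,"jaw":0.0},{"tx":0.004,"ty":0.0,"tz":0.0,"ax":0.0,"ay":0.0,"az":0.0,"jaw":0.0},{"tx":0.004,"ty":0.0,"tz":0.0,"ax":0.0,"ay":0.0,"az":0.0,"jaw":0.0},{"tx":0.004,"ty":0.0,"tz":0.0,"ax":0.0,"ay":0.0,"az":0.0,"jaw":0.0}]'
cat > m.py <<'E'
# plate front/rear in lane frame from side+top pictures (dark lane strips)
from workcell import telemetry, optics; from h import *; import sys
c=optics.camera("top"); m=c["color"].max(2); roi=np.zeros(m.shape,bool); roi[130:240,180:330]=1
k=cv2.morphologyEx(((m<115)&roi).astype(np.uint8),cv2.MORPH_OPEN,np.ones((3,3)))
for r in rect(c,k,.055): print(r[0],r[2],lane(np.array(r[2][:2])/1000).round(1))
o=telemetry.get_obs(); print("tcp",lane(o["ee_pos"][:2]),o["ee_pos"],o["wrist_force"])
if len(sys.argv)>1: s=optics.camera("side")["color"]; cv2.imwrite(sys.argv[1],cv2.resize(s[150:320,170:360,::-1],None,fx=3.4,fy=3.4,interpolation=2))
E
python3 m.py
```

```text
time: 10.25
ee_pos: [0.4911, -0.0007, 0.05]
tcp_rot: [-180.0, -0.0, 77.6]
wrist_force: [0.9, 0.4, 1.4]
opening: 0.0426
grasp_force: 0.0
1998 [578.4, 165.6, 130.8, 192.2, 77.7] [[529.3 285.9]]
909 [501.3, -73.9, 60.9, 249.5, 86.7] [[505.5  35.5]]
tcp [[479.75987175 105.10715463]] [ 4.91138386e-01 -3.66148844e-04  4.99805341e-02] [-0.07810365 -0.15721707 -0.62422224]
```

```bash
cat > m.py <<'E'
from workcell import telemetry, optics; from h import *; import sys
def unl(v,s,z,yaw=-12.4):
    t=np.radians(yaw); return np.c_[(np.cos(t)*v-np.sin(t)*s)/1000,(np.sin(t)*v+np.cos(t)*s)/1000,np.full(len(s),z)]
S=np.arange(60,430,1.)
for n in ("top","side"):
    c=optics.camera(n); g=c["color"].max(2).astype(np.float32); th=130 if n=="top" else 90
    for v in (450,465,480,495,510):
        p=proj(c,unl(v,S,.061)).astype(np.float32); l=cv2.remap(g,p[:,:1],p[:,1:],1).ravel()
        e=np.where(np.diff((l>th).astype(int)))[0]; print(n,v,[f"{'+' if l[i+1]>th else '-'}{S[i]:.0f}" for i in e])
    if len(sys.argv)>1 and n=="side": cv2.imwrite(sys.argv[1],cv2.resize(c["color"][150:320,170:360,::-1],None,fx=3.4,fy=3.4,interpolation=2))
o=telemetry.get_obs(); print("tcp",lane(o["ee_pos"][:2]),o["ee_pos"],o["wrist_force"])
E
python3 m.py
```

```text
top 450 ['-173', '+178', '-225', '+351']
top 465 ['-177', '+183', '-225', '+350']
top 480 ['-215', '+218', '-225', '+350']
top 495 ['+60', '-182', '+188', '-218', '+351']
top 510 ['+63', '-94', '+95', '-187', '+191', '-221', '+350']
side 450 ['+122', '-224', '+372']
side 465 ['+126', '-225', '+374']
side 480 ['+127', '-225', '+373']
side 495 ['+129', '-131', '+134', '-136', '+138', '-225', '+372']
side 510 ['+116', '-134', '+137', '-225', '+373']
tcp [[479.72221246 104.71354269]] [ 0.49101708 -0.00074249  0.04997231] [-0.60801906 -0.67691068 -0.42454652]
```

```bash
python3 m.py pics/s4.png | tail -1
```

```text
tcp [[479.7603705  104.48836919]] [ 0.491006   -0.00097061  0.04999013] [0.29464439 0.30740139 0.74101189]
```

View pics/s4.png

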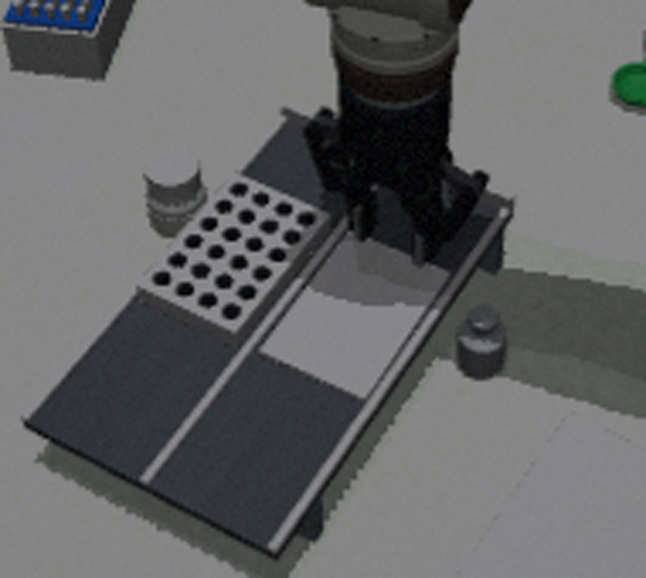

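Run:
```python
from workcell import optics; from h import *
c=optics.camera("side")
for px in ((418,264),(362,241)):
    uv=[[170+px[0]/3.4,150+px[1]/3.4]]
    for z in (.05,.055,.06,.065,.07): print(px,z,lane(ray(c,uv,z)).round(1))
```

```text
(418, 264) 0.05 [[465.  94.]]
(418, 264) 0.055 [[463.   97.6]]
(418, 264) 0.06 [[461.1 101.2]]
(418, 264) 0.065 [[459.2 104.8]]
(418, 264) 0.07 [[457.2 108.4]]
(362, 241) 0.05 [[512.7  95.3]]
(362, 241) 0.055 [[510.5  98.9]]
(362, 241) 0.06 [[508.3 102.6]]
(362, 241) 0.065 [[506.1 106.2]]
(362, 241) 0.07 [[503.9 109.8]]
```

The picture shows the plate unmoved, with its front edge still at s=225. The tips, at crop (362,241) and (418,264), are above its rear edge: at this opening they sit more than 11 mm behind the TCP. I'll back up and go lower, feeling for the ledge.

```bash
python3 -m handwheel '[{"tx":-0.015,"ty":0.0,"tz":0.0,"ax":0.0,"ay":0.0,"az":0.0,"jaw":0.0},{"tx":-0.015,"ty":0.0,"tz":0.0,"ax":0.0,"ay":0.0,"az":0.0,"jaw":0.0},{"tx":-0.012,"ty":0.0,"tz":0.0,"ax":0.0,"ay":0.0,"az":0.0,"jaw":0.0},{"tx":0.0,"ty":0.0,"tz":0.001,"ax":0.0,"ay":0.0,"az":0.0,"jaw":0.0},{"tx":0.0,"ty":0.0,"tz":0.001,"ax":0.0,"ay":0.0,"az":0.0,"jaw":0.0},{"tx":0.0,"ty":0.0,"tz":0.001,"ax":0.0,"ay":0.0,"az":0.0,"jaw":0.0},{"tx":0.0,"ty":0.0,"tz":0.001,"ax":0.0,"ay":0.0,"az":0.0,"jaw":0.0},{"tx":0.0,"ty":0.0,"tz":0.0,"ax":0.0,"ay":0.0,"az":0.0,"jaw":0.0},{"tx":0.0,"ty":0.0,"tz":0.0,"ax":0.0,"ay":0.0,"az":0.0,"jaw":0.0},{"tx":0.0,"ty":0.0,"tz":0.0,"ax":0.0,"ay":0.0,"az":0.0,"jaw":0.0}]'
```

```text
time: 11.8
ee_pos: [0.482, -0.0419, 0.046]
tcp_rot: [180.0, 0.0, 77.6]
wrist_force: [0.2, -0.2, 0.2]
opening: 0.0424
grasp_force: 0.0
```

```bash
python3 -m handwheel '[{"tx":0.0,"ty":0.0,"tz":0.0005,"ax":0.0,"ay":0.0,"az":0.0,"jaw":0.0},{"tx":0.0,"ty":0.0,"tz":0.0005,"ax":0.0,"ay":0.0,"az":0.0,"jaw":0.0},{"tx":0.0,"ty":0.0,"tz":0.0005,"ax":0.0,"ay":0.0,"az":0.0,"jaw":0.0},{"tx":0.0,"ty":0.0,"tz":0.0005,"ax":0.0,"ay":0.0,"az":0.0,"jaw":0.0},{"tx":0.0,"ty":0.0,"tz":0.0005,"ax":0.0,"ay":0.0,"az":0.0,"jaw":0.0},{"tx":0.0,"ty":0.0,"tz":0.0005,"ax":0.0,"ay":0.0,"az":0.0,"jaw":0.0},{"tx":0.0,"ty":0.0,"tz":0.0,"ax":0.0,"ay":0.0,"az":0.0,"jaw":0.0},{"tx":0.0,"ty":0.0,"tz":0.0,"ax":0.0,"ay":0.0,"az":0.0,"jaw":0.0},{"tx":0.0,"ty":0.0,"tz":0.0,"ax":0.0,"ay":0.0,"az":0.0,"jaw":0.0},{"tx":0.0,"ty":0.0,"tz":0.0,"ax":0.0,"ay":0.0,"az":0.0,"jaw":0.0}]'
```

```text
time: 13.05
ee_pos: [0.482, -0.042, 0.043]
tcp_rot: [180.0, 0.0, 77.6]
wrist_force: [0.7, 0.4, -0.5]
opening: 0.0427
grasp_force: 0.0
```

```bash
python3 -m handwheel '[{"tx":0.0,"ty":0.0,"tz":0.0005,"ax":0.0,"ay":0.0,"az":0.0,"jaw":0.0},{"tx":0.0,"ty":0.0,"tz":0.0005,"ax":0.0,"ay":0.0,"az":0.0,"jaw":0.0},{"tx":0.0,"ty":0.0,"tz":0.0005,"ax":0.0,"ay":0.0,"az":0.0,"jaw":0.0},{"tx":0.004,"ty":0.0,"tz":0.0005,"ax":0.0,"ay":0.0,"az":0.0,"jaw":0.0},{"tx":0.006,"ty":0.0,"tz":0.0,"ax":0.0,"ay":0.0,"az":0.0,"jaw":0.0},{"tx":0.006,"ty":0.0,"tz":0.0,"ax":0.0,"ay":0.0,"az":0.0,"jaw":0.0},{"tx":0.006,"ty":0.0,"tz":0.0,"ax":0.0,"ay":0.0,"az":0.0,"jaw":0.0},{"tx":0.006,"ty":0.0,"tz":0.0,"ax":0.0,"ay":0.0,"az":0.0,"jaw":0.0},{"tx":0.006,"ty":0.0,"tz":0.0,"ax":0.0,"ay":0.0,"az":0.0,"jaw":0.0},{"tx":0.006,"ty":0.0,"tz":0.0,"ax":0.0,"ay":0.0,"az":0.0,"jaw":0.0}]'; python3 m.py
```

```text
time: 14.3
ee_pos: [0.4907, -0.0025, 0.041]
tcp_rot: [180.0, 0.0, 77.6]
wrist_force: [-0.2, -0.3, -0.2]
opening: 0.0425
grasp_force: 0.0
top 450 ['-170', '+174', '-225', '+351']
top 465 ['-174', '+177', '-225', '+350']
top 480 ['-178', '+180', '-211', '+214', '-225', '+350']
top 495 ['-177', '+185', '-213', '+351']
top 510 ['+60', '-181', '+188', '-216', '+351']
side 450 ['+121', '-224', '+372']
side 465 ['+126', '-225', '+374']
side 480 ['+126', '-225', '+373']
side 495 ['+129', '-225', '+372']
side 510 ['+113', '-116', '+117', '-225', '+373']
tcp [[479.71828398 103.05633632]] [ 0.49065739 -0.0023602   0.04095574] [ 0.33428445 -0.08013025  0.35965295]
```

Run:
```python
from workcell import telemetry,optics; from h import *; import pickle
o=telemetry.get_obs(); w=optics.camera("wrist"); s=optics.camera("side"); pickle.dump((o,w,s),open("w5.pkl","wb"))
a=cv2.resize(w["color"][120:420,120:440,::-1],(400,375)); b=cv2.resize(s["color"][190:250,250:314,::-1],(400,375),interpolation=2)
cv2.imwrite("pics/c5.png",np.hstack([a,b]))
```

```text
(no output)
```

View pics/c5.png

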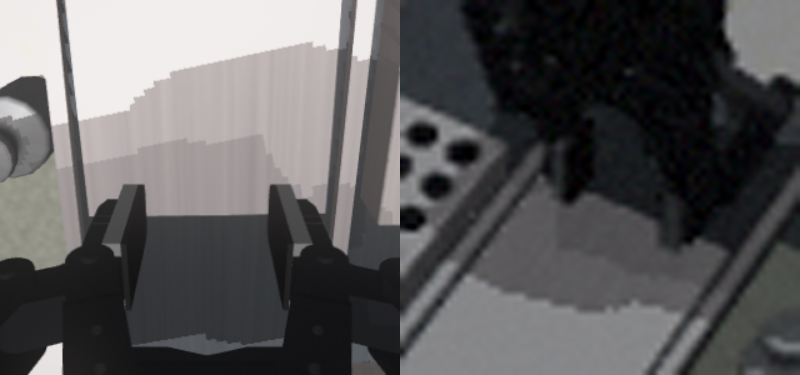

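Run:
```python
import pickle; from h import *
o,w,s=pickle.load(open("w5.pkl","rb")); w=wcam(o,w)
def L(c,uv):
    a=np.r_[ray(c,[uv],.1)[0],.1]; b=np.r_[ray(c,[uv],.0)[0],0.]; return a,b-a
for wp,sp in (((133,185),(675,245)),((280,185),(570,200))):
    a,u=L(w,[120+wp[0]/1.25,120+wp[1]/1.25]); b,v=L(s,[250+(sp[0]-400)/6.25,190+sp[1]/6.25])
    t=np.linalg.lstsq(np.c_[u,-v],b-a,rcond=None)[0]; p=a+u*t[0]; q=b+v*t[1]
    print(lane(p[:2]),p[2],lane(q[:2]),q[2])
a=lane(ray(w,[[120+200/1.25,120+215/1.25]],.061));print("rear edge",a, "z .055:",lane(ray(w,[[280,292]],.055)), lane(ray(w,[[280,292]],.05)))
```

```text
[[454.88984824 110.47517719]] 0.06451988657926769 [[454.17454758 108.4033764 ]] 0.06573730875315212
[[507.16536862 107.36062648]] 0.05844013200833752 [[505.02261446 104.51582234]] 0.05955039395220906
rear edge [[478.12587353  96.43284461]] z .055: [[478.02918896  92.77855634]] [[477.94861849  89.73331612]]
```

Triangulation puts the tips at about z=0.062, just over the plate at s≈107, so at this opening they are about 21 mm behind the reported TCP. I'll back up and lower to a TCP of about 0.037.

```bash
python3 -m handwheel '[{"tx":-0.016,"ty":0.0,"tz":0.0,"ax":0.0,"ay":0.0,"az":0.0,"jaw":0.0},{"tx":-0.016,"ty":0.0,"tz":0.0,"ax":0.0,"ay":0.0,"az":0.0,"jaw":0.0},{"tx":-0.008,"ty":0.0,"tz":0.0,"ax":0.0,"ay":0.0,"az":0.0,"jaw":0.0},{"tx":0.0,"ty":0.0,"tz":0.001,"ax":0.0,"ay":0.0,"az":0.0,"jaw":0.0},{"tx":0.0,"ty":0.0,"tz":0.001,"ax":0.0,"ay":0.0,"az":0.0,"jaw":0.0},{"tx":0.0,"ty":0.0,"tz":0.001,"ax":0.0,"ay":0.0,"az":0.0,"jaw":0.0},{"tx":0.0,"ty":0.0,"tz":0.0005,"ax":0.0,"ay":0.0,"az":0.0,"jaw":0.0},{"tx":0.0,"ty":0.0,"tz":0.0005,"ax":0.0,"ay":0.0,"az":0.0,"jaw":0.0},{"tx":0.0,"ty":0.0,"tz":0.0,"ax":0.0,"ay":0.0,"az":0.0,"jaw":0.0},{"tx":0.0,"ty":0.0,"tz":0.0,"ax":0.0,"ay":0.0,"az":0.0,"jaw":0.0}]'
```

```text
time: 15.75
ee_pos: [0.482, -0.0419, 0.037]
tcp_rot: [180.0, -0.0, 77.6]
wrist_force: [-0.0, 0.3, -0.3]
opening: 0.0431
grasp_force: 0.0
```

```bash
python3 -m handwheel '[{"tx":0.0,"ty":0.0,"tz":0.0005,"ax":0.0,"ay":0.0,"az":0.0,"jaw":0.0},{"tx":0.0,"ty":0.0,"tz":0.0005,"ax":0.0,"ay":0.0,"az":0.0,"jaw":0.0},{"tx":0.005,"ty":0.0,"tz":0.0005,"ax":0.0,"ay":0.0,"az":0.0,"jaw":0.0},{"tx":0.006,"ty":0.0,"tz":0.0,"ax":0.0,"ay":0.0,"az":0.0,"jaw":0.0},{"tx":0.006,"ty":0.0,"tz":0.0,"ax":0.0,"ay":0.0,"az":0.0,"jaw":0.0},{"tx":0.006,"ty":0.0,"tz":0.0,"ax":0.0,"ay":0.0,"az":0.0,"jaw":0.0},{"tx":0.006,"ty":0.0,"tz":0.0,"ax":0.0,"ay":0.0,"az":0.0,"jaw":0.0},{"tx":0.006,"ty":0.0,"tz":0.0,"ax":0.0,"ay":0.0,"az":0.0,"jaw":0.0},{"tx":0.006,"ty":0.0,"tz":0.0,"ax":0.0,"ay":0.0,"az":0.0,"jaw":0.0},{"tx":0.006,"ty":0.0,"tz":0.0,"ax":0.0,"ay":0.0,"az":0.0,"jaw":0.0}]'; python3 m.py
```

```text
time: 17.0
ee_pos: [0.4922, 0.0043, 0.0355]
tcp_rot: [180.0, 0.0, 77.6]
wrist_force: [-0.2, -1.1, 0.7]
opening: 0.0429
grasp_force: 0.7
top 450 ['-178', '+183', '-247', '+351']
top 465 ['+60', '-184', '+187', '-247', '+350']
top 480 ['+64', '-218', '+224', '-247', '+350']
top 495 ['+67', '-187', '+194', '-221', '+232', '-247', '+351']
top 510 ['+70', '-191', '+197', '-225', '+238', '-247', '+351']
side 450 ['+128', '-247', '+372']
side 465 ['+133', '-247', '+374']
side 480 ['+132', '-247', '+373']
side 495 ['+139', '-150', '+153', '-247', '+373']
side 510 ['+123', '-130', '+139', '-145', '+150', '-247', '+373']
tcp [[479.7277201  110.17204086]] [0.49219459 0.00458749 0.0354641 ] [-0.33605807 -0.36717878 -0.64464499]
```

It's moving now, straight: the front went from 225 to 247 across all lines with about 1 N. The ledge end is at s≈352, so the target front is ≈394.5. I'll keep pushing.

```bash
python3 -m handwheel '[{"tx":0.006,"ty":0.0,"tz":0.0005,"ax":0.0,"ay":0.0,"az":0.0,"jaw":0.0},{"tx":0.007,"ty":0.0,"tz":0.0005,"ax":0.0,"ay":0.0,"az":0.0,"jaw":0.0},{"tx":0.008,"ty":0.0,"tz":0.0,"ax":0.0,"ay":0.0,"az":0.0,"jaw":0.0},{"tx":0.008,"ty":0.0,"tz":0.0,"ax":0.0,"ay":0.0,"az":0.0,"jaw":0.0},{"tx":0.008,"ty":0.0,"tz":0.0,"ax":0.0,"ay":0.0,"az":0.0,"jaw":0.0},{"tx":0.008,"ty":0.0,"tz":0.0,"ax":0.0,"ay":0.0,"az":0.0,"jaw":0.0},{"tx":0.008,"ty":0.0,"tz":0.0,"ax":0.0,"ay":0.0,"az":0.0,"jaw":0.0},{"tx":0.007,"ty":0.0,"tz":0.0,"ax":0.0,"ay":0.0,"az":0.0,"jaw":0.0},{"tx":0.006,"ty":0.0,"tz":0.0,"ax":0.0,"ay":0.0,"az":0.0,"jaw":0.0},{"tx":0.004,"ty":0.0,"tz":0.0,"ax":0.0,"ay":0.0,"az":0.0,"jaw":0.0}]'; python3 m.py
```

```text
time: 18.35
ee_pos: [0.5074, 0.0723, 0.0351]
tcp_rot: [179.9, 0.0, 77.6]
wrist_force: [-1.9, -5.0, 5.4]
opening: 0.0428
grasp_force: 3.9
top 450 ['+146', '-271', '+278', '-316', '+350']
top 465 ['+151', '-279', '+282', '-315', '+350']
top 480 ['+157', '-286', '+289', '-319', '+350']
top 495 ['+163', '-286', '+294', '-324', '+351']
top 510 ['+168', '-293', '+300', '-330', '+350']
side 450 ['+201', '-317', '+372']
side 465 ['+203', '-317', '+374']
side 480 ['+207', '-317', '+373']
side 495 ['+207', '-317', '+372']
side 510 ['+191', '-206', '+208', '-226', '+229', '-317', '+373']
tcp [[480.1218119  179.88295082]] [0.50754889 0.07258758 0.03509392] [-0.50608829 -2.93945851  5.86821135]
```

The fingers now touch the ledge lightly (5 N), so I'll raise 1 mm and push about 70 of the remaining 77 mm.

```bash
python3 -m handwheel '[{"tx":0.006,"ty":0.0,"tz":-0.001,"ax":0.0,"ay":0.0,"az":0.0,"jaw":0.0},{"tx":0.008,"ty":0.0,"tz":0.0,"ax":0.0,"ay":0.0,"az":0.0,"jaw":0.0},{"tx":0.009,"ty":0.0,"tz":0.0,"ax":0.0,"ay":0.0,"az":0.0,"jaw":0.0},{"tx":0.009,"ty":0.0,"tz":0.0,"ax":0.0,"ay":0.0,"az":0.0,"jaw":0.0},{"tx":0.009,"ty":0.0,"tz":0.0,"ax":0.0,"ay":0.0,"az":0.0,"jaw":0.0},{"tx":0.009,"ty":0.0,"tz":0.0,"ax":0.0,"ay":0.0,"az":0.0,"jaw":0.0},{"tx":0.008,"ty":0.0,"tz":0.0,"ax":0.0,"ay":0.0,"az":0.0,"jaw":0.0},{"tx":0.006,"ty":0.0,"tz":0.0,"ax":0.0,"ay":0.0,"az":0.0,"jaw":0.0},{"tx":0.004,"ty":0.0,"tz":0.0,"ax":0.0,"ay":0.0,"az":0.0,"jaw":0.0},{"tx":0.002,"ty":0.0,"tz":0.0,"ax":0.0,"ay":0.0,"az":0.0,"jaw":0.0}]'
python3 - <<'E'
from workcell import telemetry,optics; from h import *; import pickle
o=telemetry.get_obs(); w=optics.camera("wrist"); s=optics.camera("side"); t=optics.camera("top"); pickle.dump((o,w,s,t),open("w6.pkl","wb"))
print(lane(o["ee_pos"][:2]),o["ee_pos"],o["wrist_force"])
a=cv2.resize(w["color"][:,:,::-1],(400,300)); b=cv2.resize(s["color"][190:320,170:343,::-1],(400,300),interpolation=2)
c=cv2.resize(t["color"][140:230,180:300,::-1],(400,300),interpolation=2)
cv2.imwrite("pics/c6.png",np.vstack([np.hstack([a,b]),np.hstack([c,c*0])]))
E
```

```text
time: 19.7
ee_pos: [0.5221, 0.1408, 0.0354]
tcp_rot: [-180.0, 0.0, 77.6]
wrist_force: [0.3, -2.4, 2.9]
opening: 0.0426
grasp_force: 1.9
[[479.72732029 249.67119214]] [0.5221496  0.14083253 0.03544364] [ 0.31718771 -2.35563676  2.88611231]
```

View pics/c6.png

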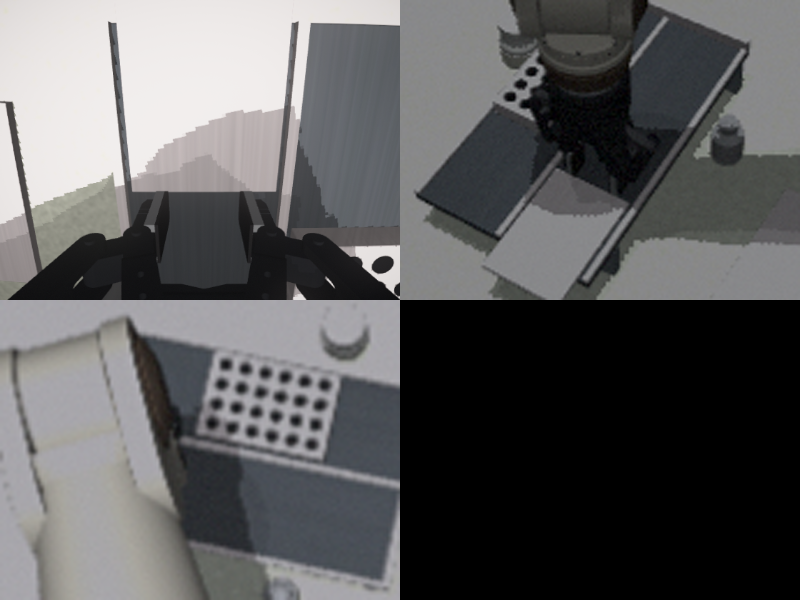

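The plate sticks out straight over the open end (side crop front edge from (485,267) to (575,298)), and the block hasn't moved. The wrist view shows the rail ends at row 31 and the plate's rear edge at row 267, so I'll check the distance independently.

Run:
```python
import pickle; from h import *
o,w,s,t=pickle.load(open("w6.pkl","rb")); w=wcam(o,w)
print("rail ends",lane(ray(w,[[155,31],[414,31]],.060)),"shelf end",lane(ray(w,[[437,34],[540,36]],.055)))
print("rear",lane(ray(w,[[190,268],[380,268]],.061)))
# side: plate front corners and shelf end corners
f=lambda x,y:[170+(x-400)*173/400,190+y*130/300]
print("front corners",lane(ray(s,[f(484,267),f(574,298)],.061)),"shelf end side",lane(ray(s,[f(417,194),f(498,235),f(585,281)],.055)))
```

```text
rail ends [[434.11063118 351.31909246]
 [526.22356535 351.37311975]] shelf end [[536.53564093 351.17774361]
 [576.12536916 351.52894243]]
rear [[439.54516669 258.08015035]
 [521.26411519 258.16820565]]
front corners [[518.23532219 387.71247807]
 [426.88991277 372.62804778]] shelf end side [[628.47340164 351.88796113]
 [530.01917754 350.31774778]
 [429.58823305 350.31073987]]
```

Overhang is now about 35 mm. I'll push 8 mm more, back off and rise.

```bash
python3 -m handwheel '[{"tx":0.002,"ty":0.0,"tz":0.0,"ax":0.0,"ay":0.0,"az":0.0,"jaw":0.0},{"tx":0.002,"ty":0.0,"tz":0.0,"ax":0.0,"ay":0.0,"az":0.0,"jaw":0.0},{"tx":0.002,"ty":0.0,"tz":0.0,"ax":0.0,"ay":0.0,"az":0.0,"jaw":0.0},{"tx":0.0015,"ty":0.0,"tz":0.0,"ax":0.0,"ay":0.0,"az":0.0,"jaw":0.0},{"tx":0.0005,"ty":0.0,"tz":0.0,"ax":0.0,"ay":0.0,"az":0.0,"jaw":0.0},{"tx":0.0,"ty":0.0,"tz":0.0,"ax":0.0,"ay":0.0,"az":0.0,"jaw":0.0},{"tx":-0.004,"ty":0.0,"tz":0.0,"ax":0.0,"ay":0.0,"az":0.0,"jaw":0.0},{"tx":-0.008,"ty":0.0,"tz":0.0,"ax":0.0,"ay":0.0,"az":0.0,"jaw":0.0},{"tx":-0.012,"ty":0.0,"tz":0.0,"ax":0.0,"ay":0.0,"az":0.0,"jaw":0.0},{"tx":-0.012,"ty":0.0,"tz":-0.01,"ax":0.0,"ay":0.0,"az":0.0,"jaw":0.0}]'; python3 -m handwheel '[{"tx":-0.01,"ty":0.0,"tz":-0.02,"ax":0.0,"ay":0.0,"az":0.0,"jaw":0.0},{"tx":-0.03,"ty":0.0,"tz":-0.03,"ax":0.0,"ay":0.0,"az":0.0,"jaw":0.0},{"tx":-0.04,"ty":0.0,"tz":-0.03,"ax":0.0,"ay":0.0,"az":0.0,"jaw":0.0},{"tx":-0.04,"ty":0.0,"tz":-0.03,"ax":0.0,"ay":0.0,"az":0.0,"jaw":0.0},{"tx":-0.04,"ty":0.0,"tz":-0.03,"ax":0.0,"ay":0.0,"az":0.0,"jaw":0.0},{"tx":-0.04,"ty":0.0,"tz":-0.01,"ax":0.0,"ay":0.0,"az":0.0,"jaw":0.0},{"tx":-0.04,"ty":0.0,"tz":0.0,"ax":0.0,"ay":0.0,"az":0.0,"jaw":0.0},{"tx":-0.04,"ty":0.0,"tz":0.0,"ax":0.0,"ay":0.0,"az":0.0,"jaw":0.0},{"tx":-0.02,"ty":0.0,"tz":0.0,"ax":0.0,"ay":0.0,"az":0.0,"jaw":0.0},{"tx":0.0,"ty":0.0,"tz":0.0,"ax":0.0,"ay":0.0,"az":0.0,"jaw":0.0}]'
python3 - <<'E'
from workcell import telemetry,optics; from h import *; import pickle
s=optics.camera("side"); t=optics.camera("top"); pickle.dump((s,t),open("f.pkl","wb"))
b=cv2.resize(s["color"][160:340,160:360,::-1],(400,360),interpolation=2)
c=cv2.resize(t["color"][130:250,170:310,::-1],(400,343),interpolation=2); c=np.vstack([c,np.zeros((17,400,3),np.uint8)])
cv2.imwrite("pics/f.png",np.hstack([b,c]))
E
python3 m.py
```

```text
time: 21.1
ee_pos: [0.5153, 0.1123, 0.0452]
tcp_rot: [-179.9, 0.0, 77.6]
wrist_force: [0.2, -0.4, -0.1]
opening: 0.0427
grasp_force: 0.0
time: 22.35
ee_pos: [0.451, -0.1811, 0.1961]
tcp_rot: [180.0, 0.0, 77.4]
wrist_force: [0.7, 0.8, 0.1]
opening: 0.0427
grasp_force: 0.0
top 450 ['+266']
top 465 ['+267']
top 480 ['+267']
top 495 ['+267']
top 510 ['+267']
side 450 ['+266', '-394', '+414']
side 465 ['+266', '-394', '+413']
side 480 ['+266', '-394', '+413']
side 495 ['+265', '-395', '+413']
side 510 ['+265']
tcp [[479.66315196 -77.94457437]] [ 0.45173625 -0.17912693  0.19579158] [ 0.12539464 -0.2940193  -0.29753972]
```

View pics/f.png

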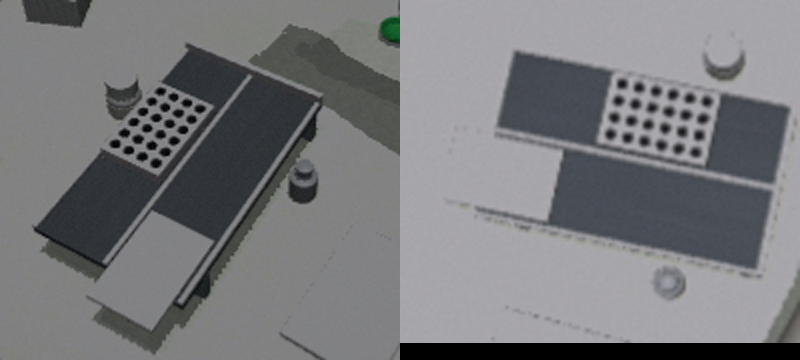

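The final pictures show the plate flat and straight in its lane: rear edge at s=266–267, front edge at s=394, ledge end at ≈351.5. That is about 43 mm of overhang, a third of the 128 mm length. The block, weight and jar look undisturbed, and the arm is clear.

```bash
python3 -c "
from workcell import workorder; print(workorder.job_done())"
```

```text
the job is handed in; nothing more can be done
None
```

The plate now lies flat and straight in its lane with about 43 mm (a third of its length) over the open end, the block, weight and jar look unmoved in the final views, and the job was handed in at about 22.5 s with the arm clear.

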